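# Load the creep rig with saddle weights and release it

## Task

Start the creep test on the mortar prism: lift every saddle weight straight up out of the wooden case by its black grip and hang it astride the rig's loading bar, with at least one weight on each side of the nose in the middle. Only when all the weights hang there, slide the safety catch on the release unit fully aside and then press the button under it, so that the crosshead sinks onto the prism. Leave the prism and the other things on the bench as they are.

Things in the scene. Friction and masses are not known exactly. Their poses are not given: they have to be found in the camera images.
- weight_0: Steel saddle weight, 0.5 to 0.7 kg, all four alike: inverted-U block 66 (its x) x 22 (y) x 74 mm high, with an upright black grip on top, 18 (x) x 22 (y) mm, from z = 74 to 112 mm: all that stands out of the case. Two legs 60 mm long; the slot between them runs along y, 26 mm wide, open below. Origin: centre of the underside. None from the start if absent
- weight_1: Steel saddle weight, 0.5 to 0.7 kg, all four alike: inverted-U block 66 (its x) x 22 (y) x 74 mm high, with an upright black grip on top, 18 (x) x 22 (y) mm, from z = 74 to 112 mm: all that stands out of the case. Two legs 60 mm long; the slot between them runs along y, 26 mm wide, open below. Origin: centre of the underside. None from the start if absent
- weight_2: Steel saddle weight, 0.5 to 0.7 kg, all four alike: inverted-U block 66 (its x) x 22 (y) x 74 mm high, with an upright black grip on top, 18 (x) x 22 (y) mm, from z = 74 to 112 mm: all that stands out of the case. Two legs 60 mm long; the slot between them runs along y, 26 mm wide, open below. Origin: centre of the underside. None from the start if absent
- weight_3: Steel saddle weight, 0.5 to 0.7 kg, all four alike: inverted-U block 66 (its x) x 22 (y) x 74 mm high, with an upright black grip on top, 18 (x) x 22 (y) mm, from z = 74 to 112 mm: all that stands out of the case. Two legs 60 mm long; the slot between them runs along y, 26 mm wide, open below. Origin: centre of the underside. None from the start if absent
- seat_0 (a point): point of weight_0 (axes as the weight's) that lies on the bar's axis when it hangs properly: 50 mm above its underside, mid-width. The slot's roof is a 90 degree notch (apex 60 mm above the underside) that centres it on the round bar. None if absent
- seat_1 (a point): point of weight_1 (axes as the weight's) that lies on the bar's axis when it hangs properly: 50 mm above its underside, mid-width. The slot's roof is a 90 degree notch (apex 60 mm above the underside) that centres it on the round bar. None if absent
- seat_2 (a point): point of weight_2 (axes as the weight's) that lies on the bar's axis when it hangs properly: 50 mm above its underside, mid-width. The slot's roof is a 90 degree notch (apex 60 mm above the underside) that centres it on the round bar. None if absent
- seat_3 (a point): point of weight_3 (axes as the weight's) that lies on the bar's axis when it hangs properly: 50 mm above its underside, mid-width. The slot's roof is a 90 degree notch (apex 60 mm above the underside) that centres it on the round bar. None if absent
- case: Loose wooden weight case, 105 (x) x 209 (y) x 84 mm, 1.4 kg empty; origin: centre of its underside. Four snug pockets at y = -72, -24, 24, 72 mm, each 69 (x) x 25 (y) mm, 74 mm deep, so the weights (same axes as the case) have 1.5 mm of play each side and their steel tops are flush with the case top; only the grips stand out. A knock moves it with its weights
- rig: Creep rig, fixed: base plate 130 (x) x 314 (y) mm, origin: centre of its underside. Two slotted columns, 180 mm high, at y = -141 and +73 mm guide the crosshead, whose bar runs along y above x = 0. A white release unit, 116 (x) x 66 (y) x 140 mm high, with the catch on top (to 182 mm), stands at its +y end (centre y = 123 mm)
- bar_mid (a point): middle of the loading bar's axis (axes as the rig's), 145 mm above the bench while locked. Bar: round, 14 mm thick, along y. Weights can hang from |y| = 10 mm (nose block, 20 mm wide, reaching 11 mm above and 65 mm below the axis) to |y| = 88 mm (collars), e.g. at y = +-32 and +-68 mm: two a side. The legs hang clear of the prism below
- crosshead (a joint): m the crosshead (loading bar and nose) has sunk: 0 while the pawl holds it up; about 0.010 when its nose rests on the prism. It sinks slowly and cannot be locked up again
- catch_grip (a point): middle of the black upright thumb grip, 12 (x) x 34 (y) x 26 mm high, on the sliding steel safety catch on top of the release unit (axes as the rig's); the catch's plate, 48 x 48 mm, lies 13 mm below this point
- catch (a joint): m the catch has been slid along the rig's -x (towards the robot): 0 covers the button, 0.050 fully aside; 1.5 N of friction; it stays where it is left
- button_top (a point): centre of the top of the black round release button, 27 mm across, on top of the release unit, hidden under the catch until that is slid aside; pressed straight down it gives at 4 to 6 N
- release_button (a joint): m the button is pressed in: 0 out, 0.009 at its stop, sprung. It draws the pawl that holds the crosshead (free at about 0.005); once the crosshead is down it stays part-way in
- prism: hardened mortar prism, 160 x 40 x 40 mm, lying loose on the rig's two rollers under the nose; origin: centre of its underside; leave it as it lies
- cube_a: mortar cube, 50 mm; bystander
- lab_timer: flat timer, 62 x 62 x 20 mm; bystander
- brass_pot: brass mould, 62 mm wide, 60 mm high; bystander

How it is judged:
By the outcome, as a careful person would: the job done as asked, in the order asked, and still so for the second after the job is handed in, with the robot touching nothing.
Of weight_0, weight_1, weight_2, weight_3 only 2 to 4 are there at a start; the rules pass over those that are not, and their reading is None.
At some moment in a run one of case may be knocked a few centimetres aside while the robot is not near it.
It also fails if it takes over 210 s, if anything falls off the work surface, if the arm or the gripper's body presses on something with over 40 N, if the wrist force passes 120 N, or if a joint passes its speed limit or range.

## Robot

A 6-joint arm with a two-finger parallel gripper is mounted at the origin on a cart in front of the work surface, level with it; the furniture and walls round the work are solid. World frame = base frame: x ahead of the robot, y to its left, z up, the work surface at z = 0. Lengths are in m, angles in rad, forces in N, time in s.
With the tool pointing down it reaches from about 0.25 to 0.725 m from the base axis. Payload 9.7 kg.
Tool frame: the origin (TCP) lies midway between the tips of the shut fingers; the grasp point (between the pads) lies 19 mm behind it; z points along the fingers, y is the line along which they close (so a half turn about z gives the same grasp; the last joint's range is limited). The gripper opens to 85 mm and grips with 20 to 120 N. Pads are 22 mm wide; open, the fingers measure 114 mm over their backs; the gripper's body (76 mm by 85 mm) begins 54 mm behind the grasp point. The pads swing forward as they close: fully open they stand 13 mm farther back than shut.
Start: joints at [1.294, 0.087, 0.176, 1.66, 0, 1.571], TCP at [0.15, 0.529, 0.231] pointing down, gripper open.
Joint ranges: [-3.13, 3.13], [-0.85, 1.81], [-1.15, 1.24], [-2.2, 2.28], [-1.44, 1.52], [-3.14, 3.14]. Speed limits (rad/s): [2.22, 2.22, 2.57, 3.14, 3.14, 3.14].

## Interface

Orientations are given as a 3x3 rotation matrix whose columns are the frame's x, y, z axes.
In Python, from plant import robot, eyes gives the robot as it stands. The module is installed in compiled form; this text tells all that it offers.
- The arm moves only by the tool play_rows, never from a script. Its argument "motion" is a list that holds one entry, the list of rows, each a list of 7 numbers: the closure in counts, from 0 (fully open) to 255 (shut), then the shift along the tool's x, y, z in cm, then the turn, a rotation vector about the tool's x, y, z in degrees. In form: [[[claw, tx, ty, tz, rx, ry, rz], ...]]. A call has exactly 10 rows; each row is the pose to reach, as a shift and turn from the pose commanded when the call began, along the tool's axes at that moment; what a row does not reach only later rows make up. A row lasts 1/8 s, in which the tool goes at most 62.5 mm and 10.7 degrees, less where a joint would pass 70% of its speed; a pose out of reach is approached as far as the arm can. A call with a gripper value outside its range is refused whole. The fingers move at their own pace and stop on an object; "newtons" is the grip in N (left out, the last holds). Time passes only in rows, so rows that repeat a pose let the fingers close, or fill a call up. It gives the time, the measured TCP pose, the force, the opening and the grip force at its end, in the units of the state.
- robot.sense(): the state, without advancing time (a new reading comes with each control period).
- eyes.grab_frame(name): name is "scene" or "side" or "wrist"; returns a dict with "img" (480x640x3 uint8, red, green, blue), "fx", "fy", "cx", "cy" (pixels), "R" (3x3) and "t" (3): a world point X has camera coordinates R X + t; the wrist camera has in their place "tool_from_camera" (4x4, takes a point from camera to tool coordinates, whose origin is the TCP and whose axes are the flange's). Camera axes: x right, y down, z forward; pixel columns grow to the right and rows downward; lengths in m; the calibration is good to about 2 mm. The wrist camera is an equidistant fisheye: a pixel r from the principal point sees the ray r / f radians off the axis. A picture is of the moment at which its call begins: read the wrist's pose just before it. There is no depth.
- robot.hand_in(): hands the job in; it is judged then, once.
The state is a dict: "t": time; "q": joint angles; "qd": joint speeds; "joint_efforts": joint torques, N m; "tcp_pos": TCP position; "eef_rot": TCP orientation; "wrist_force": force on the tool from outside, world axes, zero at the start; "ft_torque": the same for the moment, N m; "gripper_width": finger opening in m; "grip_force": force on a finger pad.
Only numpy, scipy, OpenCV 4.12 (cv2) and the standard library are available. Lean on these libraries where they do the work, as an engineer would, in place of code of your own. Each camera call takes 0.05 s, during which the arm holds its last target. There are 200 camera calls.

## Working session

There is one attempt and no reset: what is moved stays moved. The work goes in short steps, Python scripts to look and compute and a tool call to move; the robot and the scene stay as the last step left them, time stands still between calls to the robot, and variables do not carry over. Pictures are saved under pics/ and viewed, at most 14 in all, crops included, and the job is handed in when it is done.

Besides the shell and the picture viewer there is one more tool, called after "Emit:" as name(argument=value, ...) on one line, values as JSON. play_rows: Moves the arm, as the interface text tells. Its arguments: {"type":"object","properties":{"motion":{"type":"array","items":{"type":"array","items":{"type":"array","items":{"type":"number"}}}},"newtons":{"type":"number"}},"required":["motion"]}

```bash
mkdir -p pics; cat > h.py <<'E'
import numpy as np,cv2
from plant import robot,eyes
def save(name,fn,crop=None,scale=1):
    s=robot.sense(); f=eyes.grab_frame(name); im=f["img"][:,:,::-1].copy()
    cv2.imwrite(f"pics/{fn}_full.png",im)
    if crop: x0,y0,x1,y1=crop; im=im[y0:y1,x0:x1]
    if scale!=1: im=cv2.resize(im,None,fx=scale,fy=scale,interpolation=cv2.INTER_CUBIC)
    cv2.imwrite(f"pics/{fn}.png",im)
    import pickle; pickle.dump((s,{k:v for k,v in f.items() if k!='img'}),open(f"pics/{fn}.pkl","wb"))
    return s,f
def ray(fn,u,v):
    import pickle; s,f=pickle.load(open(f"pics/{fn}.pkl","rb"))
    if "R" in f:
        R=np.array(f["R"]);t=np.array(f["t"]);d=R.T@np.array([(u-f["cx"])/f["fx"],(v-f["cy"])/f["fy"],1]);o=-R.T@t
    else:
        T=np.array(f["tool_from_camera"]);a=np.array([(u-f["cx"])/f["fx"],(v-f["cy"])/f["fy"]]);r=np.hypot(*a)
        dc=np.array([*(a/max(r,1e-9)*np.sin(r)),np.cos(r)]);W=np.array(s["eef_rot"]);p=np.array(s["tcp_pos"])
        d=W@T[:3,:3]@dc;o=p+W@T[:3,3]
    return o,d/np.linalg.norm(d)
def atz(fn,u,v,z):
    o,d=ray(fn,u,v); return o+d*(z-o[2])/d[2]
def proj(fn,P):
    import pickle; s,f=pickle.load(open(f"pics/{fn}.pkl","rb"))
    if "R" in f: c=np.array(f["R"])@P+np.array(f["t"]); return f["fx"]*c[0]/c[2]+f["cx"],f["fy"]*c[1]/c[2]+f["cy"]
    T=np.array(f["tool_from_camera"]);W=np.array(s["eef_rot"]);c=T[:3,:3].T@(W.T@(P-np.array(s["tcp_pos"]))-T[:3,3])
    th=np.arctan2(np.hypot(c[0],c[1]),c[2]);r=np.hypot(c[0],c[1]); return f["fx"]*th*c[0]/r+f["cx"],f["fy"]*th*c[1]/r+f["cy"]
def tri(*obs):
    A=np.zeros((3,3));b=np.zeros(3)
    for o in obs:
        p,d=ray(*o);M=np.eye(3)-np.outer(d,d);A+=M;b+=M@p
    return np.linalg.solve(A,b)
def st():
    s=robot.sense(); np.set_printoptions(precision=4,suppress=True)
    for k in ("t","q","tcp_pos","eef_rot","wrist_force","gripper_width","grip_force"): print(k,np.array(s[k]).tolist() if k!="eef_rot" else s[k])
E
python3 -c "
from h import *
st()
for n in ('scene','side','wrist'):
  s,f=save(n,n+'0'); print({k:v for k,v in f.items() if k!='img'})
"
```

```text
t 0.0
q [1.2939886496678858, 0.08744286818089621, 0.1751395118387784, 1.6597799142756389, -2.2610972627820303e-05, 1.570826644809655]
tcp_pos [0.1502535075022618, 0.5288496161328092, 0.23059527840740443]
eef_rot [[-0.9619  0.2733 -0.0003]
 [ 0.2733  0.9619 -0.0012]
 [-0.     -0.0013 -1.    ]]
wrist_force [0.24243145206804562, -0.08748756745956943, 0.8283007284479886]
gripper_width 0.08533733019158606
grip_force 0.0
{'fx': 559.5739298592997, 'fy': 559.5739298592997, 'cx': 316.3051545654917, 'cy': 243.03425135959637, 'R': array([[ 0.6245, -0.781 ,  0.0035],
       [-0.5354, -0.4314, -0.7261],
       [ 0.5686,  0.4516, -0.6875]]), 't': array([-0.299 ,  0.4061,  0.7953])}
{'fx': 499.6990245759732, 'fy': 499.6990245759732, 'cx': 316.04356275942837, 'cy': 235.52885663061042, 'R': array([[-0.9044, -0.4266,  0.0038],
       [-0.3744,  0.7895, -0.4863],
       [ 0.2044, -0.4412, -0.8738]]), 't': array([0.5067, 0.2318, 0.9426])}
{'fx': 371.64829954431775, 'fy': 371.64829954431775, 'cx': 319.6080666027059, 'cy': 239.13128753592673, 'tool_from_camera': array([[ 0.0001, -0.9602, -0.2793,  0.0724],
       [ 1.    ,  0.0002, -0.0005, -0.0005],
       [ 0.0005, -0.2793,  0.9602, -0.142 ],
       [ 0.    ,  0.    ,  0.    ,  1.    ]])}
```

View pics/scene0.png

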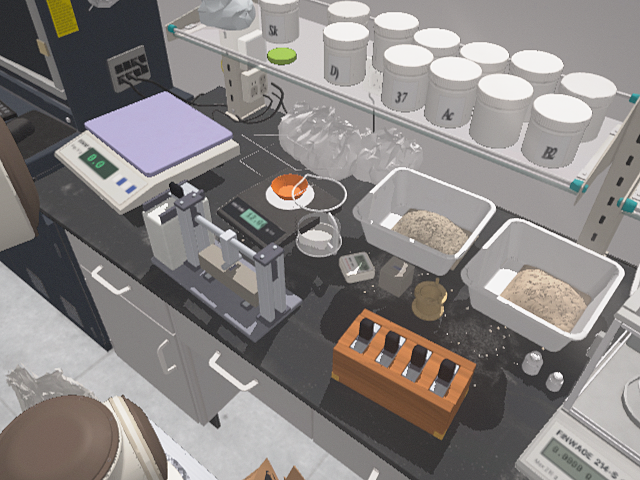

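View pics/side0.png

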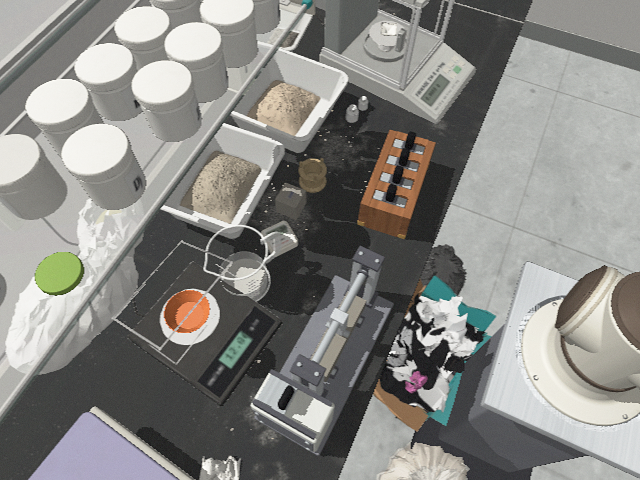

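Scene view: case with four grips at about (366,330), (392,343), (418,358), (446,372), and the rig at (150-300, 190-340). Side view: the grips are at (405,143) to (392,190), and the rig runs from (290,400) to (365,260). I'll enlarge both.

```bash
python3 -c "
from h import *
a=cv2.imread('pics/scene0.png');b=cv2.imread('pics/side0.png')
def c(im,x,y,w,h,k,n): cv2.imwrite(n,cv2.resize(im[y:y+h,x:x+w],None,fx=k,fy=k,interpolation=cv2.INTER_CUBIC))
c(a,140,175,340,265,2.25,'pics/sc.png'); c(b,240,125,210,330,1.8,'pics/t.png')
l=cv2.resize(b[235:455,245:405],None,fx=2.7,fy=2.7,interpolation=cv2.INTER_CUBIC)
r=cv2.resize(b[120:245,350:445],None,fx=3.6,fy=3.6,interpolation=cv2.INTER_CUBIC)
m=np.zeros((594,780,3),np.uint8);m[:l.shape[0],:l.shape[1]]=l;m[:r.shape[0],438:438+r.shape[1]]=r
print(l.shape,r.shape);cv2.imwrite('pics/sd.png',m)
"
```

```text
(594, 432, 3) (450, 342, 3)
```

View pics/sc.png

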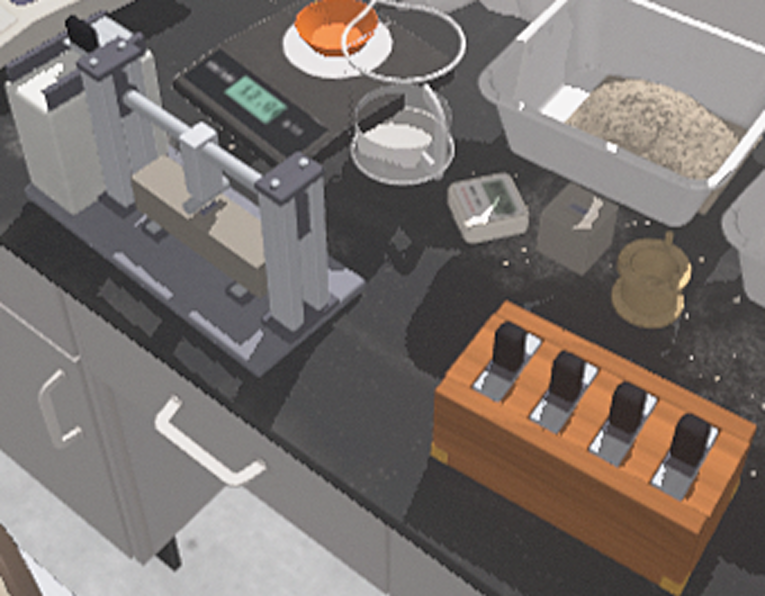

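View pics/sd.png

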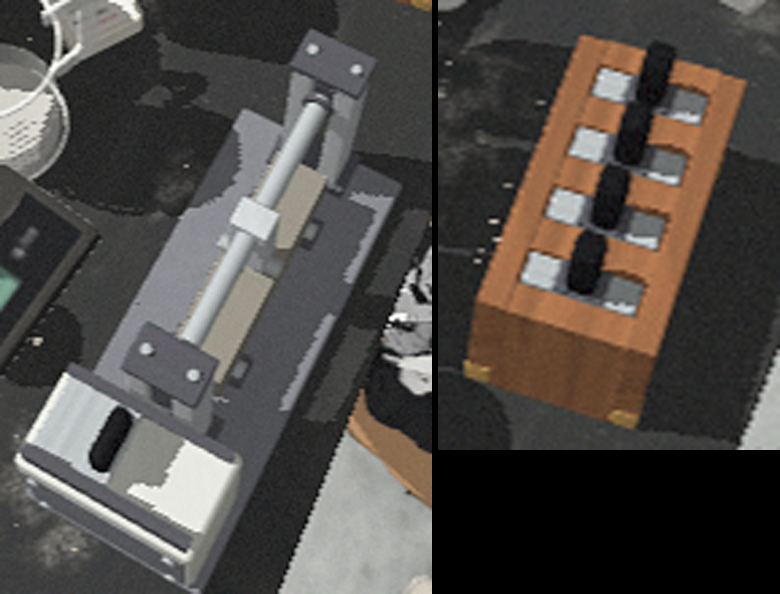

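```bash
python3 -c "
from h import *
st()
S=lambda u,v:('scene0',u/2.25+140,v/2.25+175)
D=lambda u,v:('side0',(u-438)/3.6+350,v/3.6+120)
E=lambda u,v:('side0',u/2.7+245,v/2.7+235)
for n,a,b,z in [('caseL',S(435,390),D(478,305),None),]: pass
print('case scene',[atz(*S(*p),.084)[:2] for p in [(505,302),(755,428),(697,530),(435,390)]])
print('case side',[atz(*D(*p),.084)[:2] for p in [(478,305),(582,36),(746,82),(654,355)]])
for s,d in [((513,327),(592,236)),((572,357),(615,170)),((632,387),(636,110)),((695,420),(660,45))]: print('grip',tri(S(*s),D(*d)),atz(*S(*s),.11),atz(*D(*d),.11))
for n,s,d,z in [('capR',(290,173),(335,60),.181),('capL',(112,52),(171,362),.181),('nose',(200,134),(255,219),.156),('grip',(76,20),(120,410),.181)]: print(n,tri(S(*s),E(*d)),atz(*S(*s),z),atz(*E(*d),z))
"
```

```text
t 0.15
q [1.2939812050446113, 0.08733154784081273, 0.17530869527476864, 1.6597742263015305, -6.521141183037802e-06, 1.5708035354485361]
tcp_pos [0.150267633323793, 0.5289011386298458, 0.2307432953499635]
eef_rot [[-0.9619  0.2733 -0.0003]
 [ 0.2733  0.9619 -0.001 ]
 [-0.     -0.001  -1.    ]]
wrist_force [-0.5475964302238497, -1.5400444540637044, 0.28553969303095605]
gripper_width 0.08535184276651296
grip_force 0.0
case scene [array([ 0.5006, -0.0903]), array([ 0.5171, -0.2962]), array([ 0.4197, -0.3032]), array([ 0.4003, -0.0983])]
case side [array([ 0.4995, -0.0837]), array([ 0.5175, -0.2916]), array([ 0.415 , -0.3005]), array([ 0.3991, -0.0951])]
grip [ 0.4541 -0.126   0.1256] [ 0.4659 -0.1199  0.11  ] [ 0.4554 -0.1365  0.11  ]
grip [ 0.4586 -0.1738  0.125 ] [ 0.47   -0.1689  0.11  ] [ 0.4599 -0.1847  0.11  ]
grip [ 0.4632 -0.2199  0.1238] [ 0.4744 -0.2164  0.11  ] [ 0.4641 -0.2304  0.11  ]
grip [ 0.466  -0.2682  0.1261] [ 0.4777 -0.2649  0.11  ] [ 0.4682 -0.2824  0.11  ]
capR [0.4313 0.0669 0.1801] [0.432 0.066 0.181] [0.43   0.0682 0.181 ]
capL [0.4437 0.2798 0.1805] [0.4461 0.2787 0.181 ] [0.4412 0.2812 0.181 ]
nose [0.4378 0.1739 0.1531] [0.438 0.171 0.156] [0.4355 0.1761 0.156 ]
grip [0.4502 0.3205 0.1937] [0.4563 0.3356 0.181 ] [0.4551 0.3167 0.181 ]
```

Case top measures 0.206 x 0.103 m, centre about (0.459,-0.195), yaw +4.7°. The rig's cap distance is 0.2133 m (expected 0.214), bar_mid about (0.4375,0.173), yaw -3.3°. These agree with the given sizes, so I'll move above the case.

```bash
cat >> h.py <<'E'
def go(x,y,z,yaw):
    "shift (cm) and turn (deg) in tool axes to TCP x,y,z with tool y at world angle yaw (deg), pointing down"
    from scipy.spatial.transform import Rotation as Ro
    s=robot.sense();W=np.array(s["eef_rot"]);a=np.radians(yaw);c,n=np.cos(a),np.sin(a)
    G=np.array([[-n,c,0],[c,n,0],[0,0,-1.]]);G[:,0]=np.cross(G[:,1],G[:,2])
    d=W.T@(np.array([x,y,z])-np.array(s["tcp_pos"]))*100
    print("tcp",np.round(s["tcp_pos"],4),"t",s["t"],"shift",np.round(d,2),"turn",np.round(np.degrees(Ro.from_matrix(W.T@G).as_rotvec()),2))
E
python3 -c "
from h import *
go(.3,.2,.32,40);go(.459,-.195,.30,4.7)"
```

```text
tcp [0.1503 0.5289 0.2307] t 0.15 shift [-23.39 -27.55  -8.9 ] turn [-6.000e-02  2.000e-02  3.414e+01]
tcp [0.1503 0.5289 0.2307] t 0.15 shift [-49.48 -61.2   -6.86] turn [-5.000e-02  4.000e-02  6.944e+01]
```

Emit:
play_rows(motion=[[[0,0,0,-5,0,0,0],[0,-3,-4,-7,0,0,7],[0,-7,-8.5,-7,0,0,15],[0,-11,-13,-7,0,0,22],[0,-15,-18,-7,0,0,30],[0,-19,-23,-7,0,0,37],[0,-23,-28,-7,0,0,44],[0,-27,-33,-7,0,0,51],[0,-31,-38,-7,0,0,58],[0,-35,-43,-7,0,0,64]]])

```text
t: 1.4
tcp_pos: [0.3662, 0.0262, 0.3013]
eef_rot: [[-0.172, 0.985, 0.001], [0.985, 0.172, 0.0], [0.0, 0.001, -1.0]]
wrist_force: [0.2, 1.8, -0.6]
gripper_width: 0.0854
grip_force: 0.0
```

```bash
python3 -c "
from h import *
go(.459,-.195,.30,4.7)"
```

```text
tcp [0.3662 0.0262 0.3013] t 1.4 shift [-23.39   5.33   0.14] turn [ 0.04 -0.    5.23]
```

Emit:
play_rows(motion=[[[0,-4,1,0,0,0,2],[0,-8,2,0,0,0,4],[0,-12,3,0,0,0,5.2],[0,-16,4,0,0,0,5.2],[0,-20,5,0,0,0,5.2],[0,-22.5,5.3,0,0,0,5.2],[0,-23.4,5.3,0,0,0,5.2],[0,-23.4,5.3,0,0,0,5.2],[0,-23.4,5.3,0,0,0,5.2],[0,-23.4,5.3,0,0,0,5.2]]])

```text
t: 2.65
tcp_pos: [0.4592, -0.192, 0.3017]
eef_rot: [[-0.087, 0.996, 0.001], [0.996, 0.087, -0.0], [-0.0, 0.001, -1.0]]
wrist_force: [-0.3, -0.1, -0.0]
gripper_width: 0.0852
grip_force: 0.0
```

```bash
python3 -c "
from h import *
st();save('wrist','w1')"
```

```text
t 2.65
q [-0.3960713404327689, -0.0006213241314990342, 0.22421748097498123, 1.79504915574526, 6.872963165224545e-05, 1.0874725996637864]
tcp_pos [0.4591626554191117, -0.19198679334240995, 0.30165741755872844]
eef_rot [[-0.0871  0.9962  0.0006]
 [ 0.9962  0.0871 -0.0002]
 [-0.0002  0.0006 -1.    ]]
wrist_force [-0.26467344119026615, -0.06759688149631074, -0.018733368676469256]
gripper_width 0.08522419263887993
grip_force 0.0
```

View pics/w1.png

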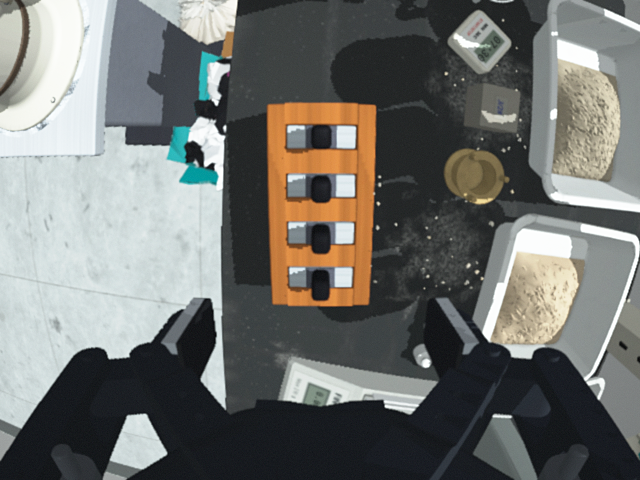

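Wrist view: case top corners at (268,104), (377,103), (369,304), (274,305), and the four pockets at (321,137), (321,187), (320,234), (320,278).

```bash
python3 -c "
from h import *
st
P=[atz('w1',*p,.084)[:2] for p in [(268,104),(377,103),(369,304),(274,305)]];print(P,np.mean(P,0))
print([atz('w1',*p,.084)[:2] for p in [(321,137),(321,187),(320,234),(320,278)]])
g=[(321,128),(321,182),(321,232),(320,282)]
print([atz('w1',*p,.118)[:2] for p in g])
f=cv2.imread('pics/w1.png');print(proj('w1',np.array([.459,-.192,.3017])))
"
```

```text
[array([ 0.39977766, -0.09615491]), array([ 0.50350571, -0.08588646]), array([ 0.52015856, -0.29392127]), array([ 0.41799423, -0.30398616])] [ 0.46035904 -0.1949872 ]
[array([ 0.45308699, -0.12444017]), array([ 0.4573637 , -0.17299779]), array([ 0.46055103, -0.22045655]), array([ 0.46471899, -0.26789583])]
[array([ 0.45222816, -0.11629638]), array([ 0.45639868, -0.16367361]), array([ 0.46041662, -0.20913752]), array([ 0.46381089, -0.25814206])]
(np.float64(322.9942156441665), np.float64(306.04635932259595))
```

```bash
python3 -c "
from h import *
go(.4533,-.1236,.092,4.65)"
```

```text
tcp [ 0.4592 -0.1921  0.3017] t 2.7 shift [ 6.88 -0.   20.96] turn [0.03 0.02 0.34]
```

Emit:
play_rows(motion=[[[0,4,0,0,0,0,0.3],[0,6.9,0,2,0,0,0.3],[0,6.9,0,6,0,0,0.3],[0,6.9,0,10,0,0,0.3],[0,6.9,0,13.5,0,0,0.3],[0,6.9,0,16.5,0,0,0.3],[0,6.9,0,19,0,0,0.3],[0,6.9,0,20.5,0,0,0.3],[0,6.9,0,21,0,0,0.3],[0,6.9,0,21,0,0,0.3]]], newtons=70)

```text
t: 3.95
tcp_pos: [0.4535, -0.124, 0.0918]
eef_rot: [[-0.081, 0.997, 0.001], [0.997, 0.081, -0.0], [-0.0, 0.001, -1.0]]
wrist_force: [-0.9, 0.6, 0.8]
gripper_width: 0.0854
grip_force: 0.0
```

Emit:
play_rows(motion=[[[150,0,0,0,0,0,0],[180,0,0,0,0,0,0],[200,0,0,0,0,0,0],[220,0,0,0,0,0,0],[255,0,0,0,0,0,0],[255,0,0,0,0,0,0],[255,0,0,0,0,0,0],[255,0,0,0,0,0,0],[255,0,0,0,0,0,0],[255,0,0,-0.5,0,0,0]]])

```text
t: 5.2
tcp_pos: [0.4527, -0.1238, 0.0952]
eef_rot: [[-0.081, 0.997, -0.002], [0.997, 0.081, 0.001], [0.001, -0.002, -1.0]]
wrist_force: [2.3, 0.3, -7.6]
gripper_width: 0.017
grip_force: 68.9
```

```bash
python3 -c "
from h import *
go(.4533,-.1236,.092,4.65)"
```

```text
tcp [ 0.4527 -0.1238  0.0952] t 5.2 shift [0.01 0.06 0.32] turn [-0.11 -0.05 -0.01]
```

Emit:
play_rows(motion=[[[255,0,0,-1,0,0,0],[255,0,0,-2.5,0,0,0],[255,0,0,-4,0,0,0],[255,0,0,-6,0,0,0],[255,0,0,-8,0,0,0],[255,0,0,-11,0,0,0],[255,0,0,-14,0,0,0],[255,0,0,-17,0,0,0],[255,0,0,-20.5,0,0,0],[255,0,0,-20.5,0,0,0]]])

```text
t: 6.45
tcp_pos: [0.4538, -0.1242, 0.3041]
eef_rot: [[-0.081, 0.997, 0.004], [0.997, 0.081, -0.001], [-0.002, 0.004, -1.0]]
wrist_force: [-0.1, 0.3, -7.0]
gripper_width: 0.0169
grip_force: 69.6
```

```bash
python3 -c "
from h import *
st();save('side','sd1',(200,80,460,380),1.9)
b=np.array([.4375,.1733]);a=np.radians(-3.35);u=np.array([-np.sin(a),np.cos(a)])
for d in (-.068,-.032,.032,.068):print(b+d*u)
p=b+.068*u
go(*p,.30,-3.35)"
```

```text
t 6.45
q [-0.2671291061598751, -0.06666551927614116, 0.16493200196076127, 1.7981489879587536, -0.00019507471380555687, 1.2227675099805169]
tcp_pos [0.45379725010470984, -0.12424823927726912, 0.3040884166844463]
eef_rot [[-0.0808  0.9967  0.004 ]
 [ 0.9967  0.0808 -0.0013]
 [-0.0016  0.0039 -1.    ]]
wrist_force [-0.053033714387371866, 0.26465434684993394, -6.959034245754349]
gripper_width 0.016924144645249592
grip_force 69.61591601371765
[0.4335 0.1054]
[0.4356 0.1414]
[0.4394 0.2052]
[0.4415 0.2412]
tcp [ 0.4536 -0.1241  0.302 ] t 6.5 shift [36.51  1.74  0.18] turn [0.09 0.03 7.99]
```

View pics/sd1.png

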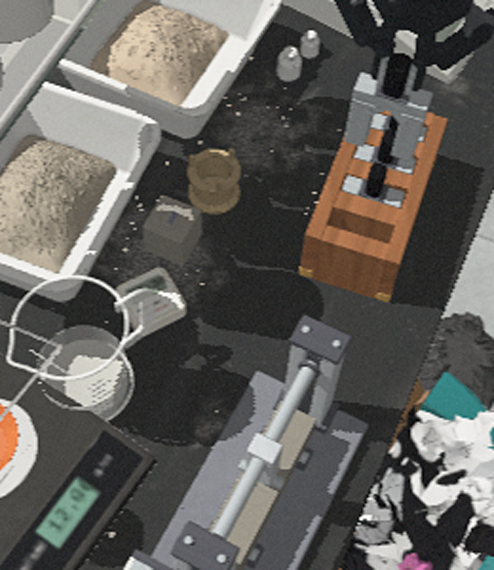

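The weight hangs in the gripper, out of the pocket, and the case is undisturbed. Next, over the bar at +68 mm.

Emit:
play_rows(motion=[[[255,3,0,0,0,0,1],[255,7.5,0.4,0,0,0,2],[255,12,0.6,0,0,0,3],[255,17,0.8,0,0,0,4],[255,22,1,0,0,0,5],[255,27,1.3,0,0,0,6],[255,31.5,1.5,0,0,0,7],[255,35,1.7,0,0,0,8],[255,36.5,1.7,0,0,0,8],[255,36.5,1.7,0,0,0,8]]])

```text
t: 7.75
tcp_pos: [0.4403, 0.2415, 0.2999]
eef_rot: [[0.057, 0.998, -0.002], [0.998, -0.057, -0.001], [-0.001, -0.002, -1.0]]
wrist_force: [0.4, -1.0, -6.7]
gripper_width: 0.0171
grip_force: 69.3
```

```bash
python3 -c "
from h import *
st();save('wrist','w2')
go(.4415,.2412,.186,-3.35)"
```

```text
t 7.75
q [0.501698708775667, 0.011778390476399257, 0.2332176396694353, 1.7945205359342535, -0.00020313965732082187, 2.1295281382482476]
tcp_pos [0.44031421739086346, 0.24145081745543273, 0.29993660594854166]
eef_rot [[ 0.057   0.9984 -0.0019]
 [ 0.9984 -0.057  -0.0013]
 [-0.0014 -0.0018 -1.    ]]
wrist_force [0.4442380193568484, -1.0151274247775788, -6.673967203786242]
gripper_width 0.017085271643897147
grip_force 69.31600213050842
tcp [0.4405 0.2407 0.3003] t 7.8 shift [ 0.07  0.11 11.43] turn [-0.07  0.08  0.03]
```

View pics/w2.png

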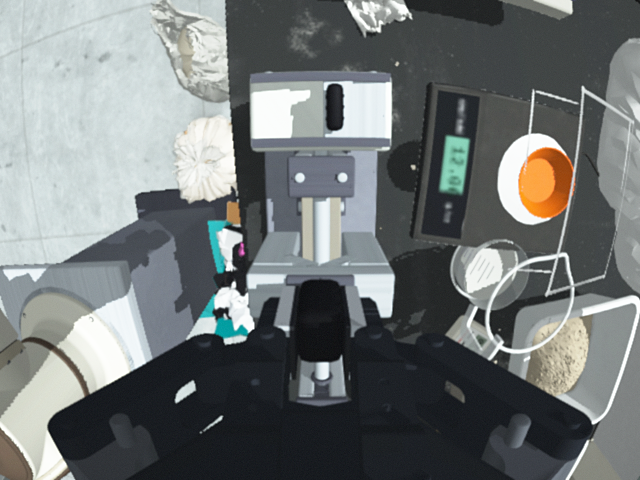

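Wrist view: the bar (322,215) lines up with the held weight, with the cap bolts at (299,178) and (342,177). The catch grip is around (335,107).

```bash
python3 -c "
from h import *
print('bar',atz('w2',322,205,.152),atz('w2',322,230,.152)); b=[atz('w2',*p,.182) for p in [(299,178),(342,177)]];print(b,np.mean(b,0))
print('catch top',atz('w2',335,89,.182),'base',atz('w2',334,126,.160))
for d in (.068,.088):print(np.array(proj('w2',np.array([.4375+.0584*d,.1733+.9983*d,.145]))))
"
```

```text
bar [0.44117689 0.25571583 0.152     ] [0.44003904 0.23520269 0.152     ]
[array([0.42633269, 0.28186567, 0.182     ]), array([0.45649989, 0.28087061, 0.182     ])] [0.44141629 0.28136814 0.182     ]
catch top [0.4548715  0.34288629 0.182     ] base [0.45357534 0.31731615 0.16      ]
[323.30108939 220.6854882 ]
[323.39305358 196.67394943]
```

Emit:
play_rows(motion=[[[255,0,0.05,2,0,0,0],[255,0,0.05,4.5,0,0,0],[255,0,0.05,7,0,0,0],[255,0,0.05,9,0,0,0],[255,0,0.05,10,0,0,0],[255,0,0.05,11,0,0,0],[255,0,0.05,11.6,0,0,0],[255,0,0.05,12,0,0,0],[255,0,0.05,12.2,0,0,0],[255,0,0.05,12.2,0,0,0]]])

```text
t: 9.05
tcp_pos: [0.4413, 0.2412, 0.1794]
eef_rot: [[0.059, 0.998, 0.0], [0.998, -0.059, 0.0], [0.0, 0.0, -1.0]]
wrist_force: [0.3, -0.2, -5.9]
gripper_width: 0.017
grip_force: 69.2
```

Emit:
play_rows(motion=[[[255,0,0,0.1,0,0,0],[255,0,0,0.2,0,0,0],[255,0,0,0.25,0,0,0],[255,0,0,0.3,0,0,0],[255,0,0,0.3,0,0,0],[255,0,0,0.3,0,0,0],[255,0,0,0.3,0,0,0],[255,0,0,0.3,0,0,0],[255,0,0,0.3,0,0,0],[255,0,0,0.3,0,0,0]]])

```text
t: 10.3
tcp_pos: [0.4413, 0.2412, 0.1765]
eef_rot: [[0.059, 0.998, 0.0], [0.998, -0.059, 0.0], [0.0, 0.0, -1.0]]
wrist_force: [-2.4, 0.5, 0.8]
gripper_width: 0.0172
grip_force: 70.3
```

Seated: the load has left the wrist. Releasing and rising.

Emit:
play_rows(motion=[[[200,0,0,0,0,0,0],[150,0,0,0,0,0,0],[100,0,0,0,0,0,0],[60,0,0,0,0,0,0],[0,0,0,-1,0,0,0],[0,0,0,-3,0,0,0],[0,0,0,-6,0,0,0],[0,0,0,-9,0,0,0],[0,0,0,-12.5,0,0,0],[0,0,0,-12.5,0,0,0]]])

```text
t: 11.55
tcp_pos: [0.4419, 0.2415, 0.3045]
eef_rot: [[0.059, 0.998, 0.004], [0.998, -0.059, 0.002], [0.003, 0.004, -1.0]]
wrist_force: [0.1, 0.4, 0.3]
gripper_width: 0.0857
grip_force: 0.0
```

```bash
python3 -c "
from h import *
save('side','sd2');save('scene','sc2')
a=cv2.imread('pics/side0.png').astype(int);b=cv2.imread('pics/sd2.png').astype(int)
d=np.abs(a-b).max(2)>40; print('case diff px',d[120:245,350:445].sum())
A=cv2.imread('pics/sd2.png')[80:440,240:460];B=cv2.imread('pics/sc2.png')[175:440,100:480]
A=cv2.resize(A,None,fx=1.4,fy=1.4);B=cv2.resize(B,None,fx=1.28,fy=1.28)
m=np.zeros((520,800,3),np.uint8);m[:A.shape[0],:A.shape[1]]=A;m[:B.shape[0],310:310+B.shape[1]]=B;cv2.imwrite('pics/m2.png',m)
go(.4575,-.1715,.30,4.65);go(.4575,-.1715,.092,4.65)"
```

```text
case diff px 6166
tcp [0.4414 0.2412 0.3015] t 11.65 shift [-41.11   4.02   0.14] turn [ 0.03 -0.02 -8.01]
tcp [0.4414 0.2412 0.3015] t 11.65 shift [-41.11   4.01  20.94] turn [ 0.03 -0.02 -8.01]
```

View pics/m2.png

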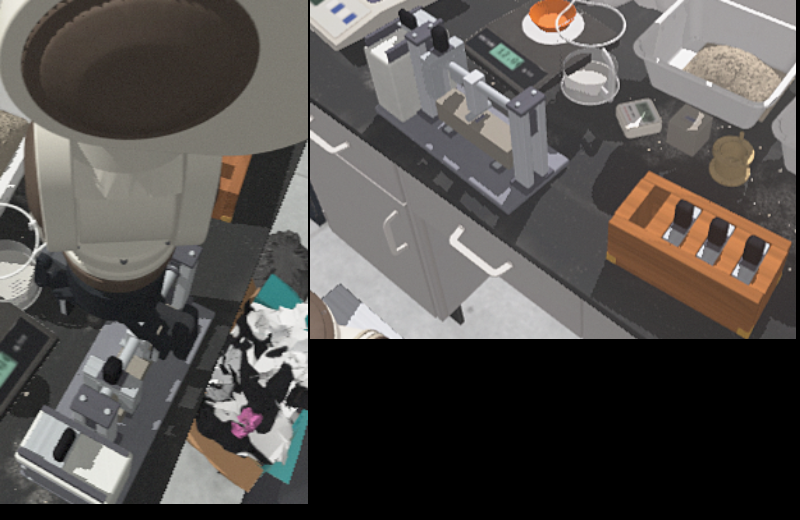

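First weight hangs upright next to the +y column, and the case shows one empty pocket. The scene view of the case is clear, so I'll track it there by its orange mask.

```bash
cat >> h.py <<'E'
def casebox(fn):
    "orange outline of the case in a scene picture: 4 extreme pixels"
    h=cv2.cvtColor(cv2.imread(f"pics/{fn}_full.png"),cv2.COLOR_BGR2HSV);m=cv2.inRange(h,(5,110,60),(20,255,255))
    m[:290]=0;m[:,:300]=0;n,l,s,c=cv2.connectedComponentsWithStats(m);i=1+s[1:,4].argmax();y,x=np.where(l==i)
    return [(x[k],y[k]) for k in (x.argmin(),x.argmax(),y.argmin(),y.argmax())]
E
python3 -c "
from h import *
print(casebox('scene0'));print(casebox('sc2'))"
```

```text
[(np.int64(331), np.int64(376)), (np.int64(475), np.int64(364)), (np.int64(364), np.int64(309)), (np.int64(440), np.int64(439))]
[(np.int64(332), np.int64(371)), (np.int64(475), np.int64(364)), (np.int64(364), np.int64(309)), (np.int64(440), np.int64(439))]
```

Case unmoved. On to the second weight.

Emit:
play_rows(motion=[[[0,-3,0.3,0,0,0,-1],[0,-8,0.8,0,0,0,-2],[0,-13,1.3,0,0,0,-3],[0,-18,1.8,0,0,0,-4],[0,-23,2.3,0,0,0,-5],[0,-28,2.8,0,0,0,-6],[0,-33,3.3,0,0,0,-7],[0,-38,3.8,0,0,0,-8],[0,-41.1,4,0,0,0,-8],[0,-41.1,4,0,0,0,-8]]])

```text
t: 12.9
tcp_pos: [0.4566, -0.1731, 0.2998]
eef_rot: [[-0.078, 0.997, -0.002], [0.997, 0.078, 0.001], [0.001, -0.002, -1.0]]
wrist_force: [0.5, -0.0, -0.3]
gripper_width: 0.0857
grip_force: 0.0
```

```bash
python3 -c "
from h import *
save('scene','sc3');print(casebox('sc3'))
save('wrist','w3')
for z in (.104,):
  print([np.round(proj('w3',np.array([x,y,.084])),0) for x,y in [(.4575,-.1715),(.4612,-.2193),(.4652,-.267)]])
go(.4575,-.1715,.092,4.65)"
```

```text
[(np.int64(332), np.int64(371)), (np.int64(475), np.int64(364)), (np.int64(365), np.int64(308)), (np.int64(440), np.int64(439))]
[array([323., 206.]), array([322., 253.]), array([322., 296.])]
tcp [ 0.4568 -0.1713  0.3005] t 13.0 shift [-0.04  0.09 20.85] turn [-0.07 -0.05 -0.06]
```

Emit:
play_rows(motion=[[[0,0,0.1,4,0,0,0],[0,0,0.1,9,0,0,0],[0,0,0.1,13.5,0,0,0],[0,0,0.1,17.5,0,0,0],[0,0,0.1,20,0,0,0],[0,0,0.1,20.8,0,0,0],[0,0,0.1,20.8,0,0,0],[0,0,0.1,20.8,0,0,0],[100,0,0.1,20.8,0,0,0],[150,0,0.1,20.8,0,0,0]]])

```text
t: 14.25
tcp_pos: [0.4583, -0.1715, 0.0938]
eef_rot: [[-0.081, 0.997, 0.001], [0.997, 0.081, -0.0], [-0.0, 0.001, -1.0]]
wrist_force: [0.3, -0.2, -0.3]
gripper_width: 0.0518
grip_force: 0.0
```

Emit:
play_rows(motion=[[[200,0,0,0,0,0,0],[220,0,0,0,0,0,0],[255,0,0,0,0,0,0],[255,0,0,0,0,0,0],[255,0,0,0,0,0,0],[255,0,0,0,0,0,0],[255,0,0,-0.5,0,0,0],[255,0,0,-1.5,0,0,0],[255,0,0,-3,0,0,0],[255,0,0,-4,0,0,0]]])

```text
t: 15.5
tcp_pos: [0.4583, -0.1715, 0.1347]
eef_rot: [[-0.081, 0.997, 0.001], [0.997, 0.081, -0.0], [-0.0, 0.001, -1.0]]
wrist_force: [-0.8, -0.1, -5.3]
gripper_width: 0.0168
grip_force: 68.6
```

Emit:
play_rows(motion=[[[255,0,0,-1,0,0,0],[255,0,0,-3,0,0,0],[255,0,0,-6,0,0,0],[255,0,0,-9,0,0,0],[255,0,0,-12,0,0,0],[255,0,0,-15,0,0,0],[255,0,0,-16.5,0,0,0],[255,0,0,-16.5,0,0,0],[255,0,0,-16.5,0,0,0],[255,0,0,-16.5,0,0,0]]])

```text
t: 16.75
tcp_pos: [0.4579, -0.1713, 0.2974]
eef_rot: [[-0.081, 0.997, -0.001], [0.997, 0.081, 0.001], [0.001, -0.001, -1.0]]
wrist_force: [-0.0, -0.5, -5.0]
gripper_width: 0.0169
grip_force: 68.9
```

```bash
python3 -c "
from h import *
go(.4390,.2052,.30,-3.35)"
```

```text
tcp [ 0.4579 -0.1713  0.2974] t 16.75 shift [37.68  1.17 -0.24] turn [-0.07 -0.03  7.99]
```

Emit:
play_rows(motion=[[[255,3,0,-0.5,0,0,1],[255,7.5,0.2,-0.5,0,0,2],[255,12,0.4,-0.5,0,0,3],[255,17,0.6,-0.5,0,0,4],[255,22,0.8,-0.5,0,0,5],[255,27,1,-0.5,0,0,6],[255,32,1.1,-0.5,0,0,7],[255,36,1.2,-0.5,0,0,8],[255,37.7,1.2,-0.5,0,0,8],[255,37.7,1.2,-0.5,0,0,8]]])

```text
t: 18.0
tcp_pos: [0.4393, 0.2059, 0.3027]
eef_rot: [[0.057, 0.998, -0.001], [0.998, -0.057, -0.001], [-0.001, -0.001, -1.0]]
wrist_force: [-0.2, -0.6, -5.6]
gripper_width: 0.0166
grip_force: 68.8
```

```bash
python3 -c "
from h import *
go(.4390,.2052,.181,-3.35)"
```

```text
tcp [0.4393 0.2059 0.3027] t 18.0 shift [-0.06 -0.02 12.17] turn [-0.05  0.04  0.1 ]
```

Emit:
play_rows(motion=[[[255,0,0,3,0,0,0],[255,0,0,6,0,0,0],[255,0,0,8.5,0,0,0],[255,0,0,10.5,0,0,0],[255,0,0,11.7,0,0,0],[255,0,0,12.1,0,0,0],[255,0,0,12.3,0,0,0],[255,0,0,12.4,0,0,0],[255,0,0,12.45,0,0,0],[255,0,0,12.45,0,0,0]]])

```text
t: 19.25
tcp_pos: [0.4396, 0.2054, 0.179]
eef_rot: [[0.058, 0.998, 0.0], [0.998, -0.058, 0.0], [0.0, 0.0, -1.0]]
wrist_force: [-0.1, 0.5, -5.6]
gripper_width: 0.017
grip_force: 68.8
```

Emit:
play_rows(motion=[[[255,0,0,0.1,0,0,0],[255,0,0,0.15,0,0,0],[255,0,0,0.2,0,0,0],[255,0,0,0.2,0,0,0],[255,0,0,0.2,0,0,0],[255,0,0,0.2,0,0,0],[255,0,0,0.2,0,0,0],[255,0,0,0.2,0,0,0],[255,0,0,0.2,0,0,0],[255,0,0,0.2,0,0,0]]])

```text
t: 20.5
tcp_pos: [0.4396, 0.2054, 0.1782]
eef_rot: [[0.058, 0.998, 0.001], [0.998, -0.058, 0.001], [0.001, 0.001, -1.0]]
wrist_force: [-4.2, -1.6, 7.7]
gripper_width: 0.017
grip_force: 70.9
```

Seated. Releasing and rising.

Emit:
play_rows(motion=[[[200,0,0,0,0,0,0],[150,0,0,0,0,0,0],[100,0,0,0,0,0,0],[60,0,0,0,0,0,0],[0,0,0,-1,0,0,0],[0,0,0,-3,0,0,0],[0,0,0,-6,0,0,0],[0,0,0,-9,0,0,0],[0,0,0,-12.2,0,0,0],[0,0,0,-12.2,0,0,0]]])

```text
t: 21.75
tcp_pos: [0.4402, 0.2056, 0.3017]
eef_rot: [[0.059, 0.998, 0.004], [0.998, -0.059, 0.002], [0.002, 0.004, -1.0]]
wrist_force: [-0.1, -0.2, -0.1]
gripper_width: 0.0851
grip_force: 0.0
```

```bash
python3 -c "
from h import *
save('scene','sc4');print(casebox('sc4'))
go(.4612,-.2193,.30,4.65)"
```

```text
[(np.int64(331), np.int64(376)), (np.int64(475), np.int64(364)), (np.int64(365), np.int64(308)), (np.int64(440), np.int64(439))]
tcp [0.44   0.2055 0.3001] t 21.8 shift [-4.228e+01  4.610e+00 -3.000e-02] turn [ 0.12 -0.05 -8.01]
```

Emit:
play_rows(motion=[[[0,-3,0.3,0,0,0,-1],[0,-8,0.9,0,0,0,-2],[0,-13,1.4,0,0,0,-3],[0,-18,1.9,0,0,0,-4],[0,-23,2.5,0,0,0,-5],[0,-28,3,0,0,0,-6],[0,-34,3.7,0,0,0,-7],[0,-39.5,4.3,0,0,0,-8],[0,-42.3,4.6,0,0,0,-8],[0,-42.3,4.6,0,0,0,-8]]])

```text
t: 23.05
tcp_pos: [0.4603, -0.2213, 0.2974]
eef_rot: [[-0.078, 0.997, -0.002], [0.997, 0.078, 0.001], [0.001, -0.002, -1.0]]
wrist_force: [0.1, -0.2, -0.2]
gripper_width: 0.0854
grip_force: 0.0
```

```bash
python3 -c "
from h import *
save('scene','sc5');print(casebox('sc5'))
go(.4612,-.2193,.092,4.65)"
```

```text
[(np.int64(331), np.int64(376)), (np.int64(475), np.int64(364)), (np.int64(365), np.int64(308)), (np.int64(440), np.int64(439))]
tcp [ 0.4603 -0.2201  0.2978] t 23.1 shift [ 0.05  0.12 20.58] turn [-0.09 -0.06 -0.11]
```

Emit:
play_rows(motion=[[[0,0,0.1,4,0,0,0],[0,0,0.1,9,0,0,0],[0,0,0.1,13.5,0,0,0],[0,0,0.1,17.5,0,0,0],[0,0,0.1,20,0,0,0],[0,0,0.1,20.8,0,0,0],[0,0,0.1,20.8,0,0,0],[0,0,0.1,20.8,0,0,0],[100,0,0.1,20.8,0,0,0],[150,0,0.1,20.8,0,0,0]]])

```text
t: 24.35
tcp_pos: [0.4619, -0.2197, 0.0913]
eef_rot: [[-0.081, 0.997, 0.001], [0.997, 0.081, -0.0], [-0.0, 0.001, -1.0]]
wrist_force: [-0.1, 0.2, -0.5]
gripper_width: 0.0514
grip_force: 0.0
```

Emit:
play_rows(motion=[[[200,0,0,0,0,0,0],[220,0,0,0,0,0,0],[255,0,0,0,0,0,0],[255,0,0,0,0,0,0],[255,0,0,0,0,0,0],[255,0,0,0,0,0,0],[255,0,0,-0.5,0,0,0],[255,0,0,-1.5,0,0,0],[255,0,0,-3,0,0,0],[255,0,0,-4,0,0,0]]])

```text
t: 25.6
tcp_pos: [0.4619, -0.2197, 0.1322]
eef_rot: [[-0.081, 0.997, 0.001], [0.997, 0.081, -0.0], [-0.001, 0.001, -1.0]]
wrist_force: [1.1, 0.3, -5.2]
gripper_width: 0.0173
grip_force: 68.7
```

Emit:
play_rows(motion=[[[255,0,0,-1,0,0,0],[255,0,0,-3,0,0,0],[255,0,0,-6,0,0,0],[255,0,0,-9,0,0,0],[255,0,0,-12,0,0,0],[255,0,0,-15,0,0,0],[255,0,0,-16.5,0,0,0],[255,0,0,-16.5,0,0,0],[255,0,0,-16.5,0,0,0],[255,0,0,-16.5,0,0,0]]])

```text
t: 26.85
tcp_pos: [0.4614, -0.2195, 0.2949]
eef_rot: [[-0.081, 0.997, -0.001], [0.997, 0.081, 0.001], [0.001, -0.001, -1.0]]
wrist_force: [0.1, -0.9, -5.4]
gripper_width: 0.0169
grip_force: 68.9
```

```bash
python3 -c "
from h import *
go(.4353,.1414,.302,-3.35)"
```

```text
tcp [ 0.4614 -0.2195  0.2949] t 26.85 shift [36.18  0.32 -0.69] turn [-0.08 -0.04  7.99]
```

Emit:
play_rows(motion=[[[255,3,0,-0.7,0,0,1],[255,7.5,0.1,-0.7,0,0,2],[255,12,0.1,-0.7,0,0,3],[255,17,0.2,-0.7,0,0,4],[255,22,0.2,-0.7,0,0,5],[255,27,0.3,-0.7,0,0,6],[255,31.5,0.3,-0.7,0,0,7],[255,35,0.3,-0.7,0,0,8],[255,36.2,0.3,-0.7,0,0,8],[255,36.2,0.3,-0.7,0,0,8]]])

```text
t: 28.1
tcp_pos: [0.4352, 0.1416, 0.3024]
eef_rot: [[0.057, 0.998, -0.001], [0.998, -0.057, -0.001], [-0.001, -0.001, -1.0]]
wrist_force: [0.1, -0.6, -6.0]
gripper_width: 0.0166
grip_force: 68.9
```

```bash
python3 -c "
from h import *
go(.4353,.1414,.178,-3.35)"
```

```text
tcp [0.4352 0.1416 0.3024] t 28.1 shift [-0.02  0.02 12.44] turn [-0.04  0.03  0.08]
```

Emit:
play_rows(motion=[[[255,0,0,3,0,0,0],[255,0,0,6,0,0,0],[255,0,0,8.5,0,0,0],[255,0,0,10.5,0,0,0],[255,0,0,11.7,0,0,0],[255,0,0,12.2,0,0,0],[255,0,0,12.4,0,0,0],[255,0,0,12.5,0,0,0],[255,0,0,12.6,0,0,0],[255,0,0,12.6,0,0,0]]])

```text
t: 29.35
tcp_pos: [0.4354, 0.1416, 0.1769]
eef_rot: [[0.058, 0.998, 0.0], [0.998, -0.058, 0.0], [0.0, 0.0, -1.0]]
wrist_force: [-0.5, 0.4, -5.2]
gripper_width: 0.017
grip_force: 68.9
```

Emit:
play_rows(motion=[[[255,0,0,0.1,0,0,0],[255,0,0,0.12,0,0,0],[255,0,0,0.15,0,0,0],[255,0,0,0.18,0,0,0],[255,0,0,0.18,0,0,0],[255,0,0,0.18,0,0,0],[255,0,0,0.18,0,0,0],[255,0,0,0.18,0,0,0],[255,0,0,0.18,0,0,0],[255,0,0,0.18,0,0,0]]])

```text
t: 30.6
tcp_pos: [0.4355, 0.1415, 0.1752]
eef_rot: [[0.059, 0.998, 0.001], [0.998, -0.059, 0.0], [0.0, 0.0, -1.0]]
wrist_force: [1.6, -0.2, 2.4]
gripper_width: 0.0171
grip_force: 69.9
```

Emit:
play_rows(motion=[[[200,0,0,0,0,0,0],[150,0,0,0,0,0,0],[100,0,0,0,0,0,0],[60,0,0,0,0,0,0],[0,0,0,-1,0,0,0],[0,0,0,-3,0,0,0],[0,0,0,-6,0,0,0],[0,0,0,-9,0,0,0],[0,0,0,-12.5,0,0,0],[0,0,0,-12.5,0,0,0]]])

```text
t: 31.85
tcp_pos: [0.4361, 0.1417, 0.3031]
eef_rot: [[0.059, 0.998, 0.004], [0.998, -0.059, 0.001], [0.002, 0.004, -1.0]]
wrist_force: [0.0, -0.2, 0.1]
gripper_width: 0.0859
grip_force: 0.0
```

```bash
python3 -c "
from h import *
save('scene','sc6');print(casebox('sc6'))
go(.4652,-.267,.30,4.65)"
```

```text
[(np.int64(331), np.int64(376)), (np.int64(475), np.int64(364)), (np.int64(365), np.int64(308)), (np.int64(440), np.int64(439))]
tcp [0.4358 0.1416 0.3013] t 31.9 shift [-40.62   5.33   0.11] turn [ 0.13 -0.04 -8.01]
```

Emit:
play_rows(motion=[[[0,-3,0.4,0,0,0,-1],[0,-8,1,0,0,0,-2],[0,-13,1.7,0,0,0,-3],[0,-18,2.4,0,0,0,-4],[0,-23,3,0,0,0,-5],[0,-28,3.7,0,0,0,-6],[0,-33,4.4,0,0,0,-7],[0,-38,5,0,0,0,-8],[0,-40.6,5.3,0,0,0,-8],[0,-40.6,5.3,0,0,0,-8]]])

```text
t: 33.15
tcp_pos: [0.4641, -0.2683, 0.2984]
eef_rot: [[-0.078, 0.997, -0.002], [0.997, 0.078, 0.001], [0.001, -0.002, -1.0]]
wrist_force: [0.2, 1.4, -0.6]
gripper_width: 0.0854
grip_force: 0.0
```

```bash
python3 -c "
from h import *
save('scene','sc7');print(casebox('sc7'))
go(.4652,-.267,.092,4.65)"
```

```text
[(np.int64(331), np.int64(376)), (np.int64(475), np.int64(364)), (np.int64(365), np.int64(308)), (np.int64(440), np.int64(439))]
tcp [ 0.4641 -0.2672  0.2988] t 33.2 shift [-2.000e-02  1.400e-01  2.068e+01] turn [-0.09 -0.08 -0.1 ]
```

Emit:
play_rows(motion=[[[0,0,0.1,4,0,0,0],[0,0,0.1,9,0,0,0],[0,0,0.1,13.5,0,0,0],[0,0,0.1,17.5,0,0,0],[0,0,0.1,20,0,0,0],[0,0,0.1,20.8,0,0,0],[0,0,0.1,20.8,0,0,0],[0,0,0.1,20.8,0,0,0],[100,0,0.1,20.8,0,0,0],[150,0,0.1,20.8,0,0,0]]])

```text
t: 34.45
tcp_pos: [0.4657, -0.267, 0.0925]
eef_rot: [[-0.081, 0.997, 0.001], [0.997, 0.081, -0.0], [-0.0, 0.001, -1.0]]
wrist_force: [-0.3, 0.5, 0.2]
gripper_width: 0.0516
grip_force: 0.0
```

Emit:
play_rows(motion=[[[200,0,0,0,0,0,0],[220,0,0,0,0,0,0],[255,0,0,0,0,0,0],[255,0,0,0,0,0,0],[255,0,0,0,0,0,0],[255,0,0,0,0,0,0],[255,0,0,-0.5,0,0,0],[255,0,0,-1.5,0,0,0],[255,0,0,-3,0,0,0],[255,0,0,-4,0,0,0]]])

```text
t: 35.7
tcp_pos: [0.4657, -0.267, 0.1334]
eef_rot: [[-0.081, 0.997, 0.001], [0.997, 0.081, -0.001], [-0.001, 0.001, -1.0]]
wrist_force: [0.8, -0.2, -5.5]
gripper_width: 0.017
grip_force: 68.9
```

Emit:
play_rows(motion=[[[255,0,0,-1,0,0,0],[255,0,0,-3,0,0,0],[255,0,0,-6,0,0,0],[255,0,0,-9,0,0,0],[255,0,0,-12,0,0,0],[255,0,0,-15,0,0,0],[255,0,0,-16.5,0,0,0],[255,0,0,-16.5,0,0,0],[255,0,0,-16.5,0,0,0],[255,0,0,-16.5,0,0,0]]])

```text
t: 36.95
tcp_pos: [0.4653, -0.2667, 0.296]
eef_rot: [[-0.081, 0.997, -0.001], [0.997, 0.081, 0.001], [0.001, -0.001, -1.0]]
wrist_force: [-0.3, -0.1, -5.4]
gripper_width: 0.0169
grip_force: 68.9
```

```bash
python3 -c "
from h import *
go(.4334,.1054,.302,-3.35)"
```

```text
tcp [ 0.4653 -0.2667  0.296 ] t 36.95 shift [37.35 -0.16 -0.56] turn [-0.07 -0.04  7.99]
```

Emit:
play_rows(motion=[[[255,3,0,-0.6,0,0,1],[255,7.5,0,-0.6,0,0,2],[255,12,0,-0.6,0,0,3],[255,17,-0.1,-0.6,0,0,4],[255,22,-0.1,-0.6,0,0,5],[255,27,-0.1,-0.6,0,0,6],[255,32,-0.2,-0.6,0,0,7],[255,36,-0.2,-0.6,0,0,8],[255,37.3,-0.2,-0.6,0,0,8],[255,37.3,-0.2,-0.6,0,0,8]]])

```text
t: 38.2
tcp_pos: [0.4332, 0.1051, 0.3026]
eef_rot: [[0.057, 0.998, -0.001], [0.998, -0.057, -0.0], [-0.0, -0.0, -1.0]]
wrist_force: [0.2, -1.2, -4.4]
gripper_width: 0.017
grip_force: 69.0
```

```bash
python3 -c "
from h import *
go(.4334,.1054,.178,-3.35)"
```

```text
tcp [0.4332 0.1051 0.3026] t 38.2 shift [ 0.03  0.03 12.46] turn [-0.03  0.02  0.09]
```

Emit:
play_rows(motion=[[[255,0,0,3,0,0,0],[255,0,0,6,0,0,0],[255,0,0,8.5,0,0,0],[255,0,0,10.5,0,0,0],[255,0,0,11.7,0,0,0],[255,0,0,12.1,0,0,0],[255,0,0,12.3,0,0,0],[255,0,0,12.4,0,0,0],[255,0,0,12.5,0,0,0],[255,0,0,12.5,0,0,0]]])

```text
t: 39.45
tcp_pos: [0.4334, 0.1048, 0.1781]
eef_rot: [[0.058, 0.998, 0.0], [0.998, -0.058, 0.0], [0.0, 0.0, -1.0]]
wrist_force: [-0.2, -0.8, -5.7]
gripper_width: 0.0168
grip_force: 68.9
```

Emit:
play_rows(motion=[[[255,0,0,0.1,0,0,0],[255,0,0,0.12,0,0,0],[255,0,0,0.15,0,0,0],[255,0,0,0.18,0,0,0],[255,0,0,0.18,0,0,0],[255,0,0,0.18,0,0,0],[255,0,0,0.18,0,0,0],[255,0,0,0.18,0,0,0],[255,0,0,0.18,0,0,0],[255,0,0,0.18,0,0,0]]])

```text
t: 40.7
tcp_pos: [0.4335, 0.1048, 0.1763]
eef_rot: [[0.059, 0.998, 0.0], [0.998, -0.059, 0.0], [0.0, 0.0, -1.0]]
wrist_force: [2.9, -0.8, -1.7]
gripper_width: 0.017
grip_force: 69.6
```

Emit:
play_rows(motion=[[[255,0,0,0.05,0,0,0],[200,0,0,0.05,0,0,0],[150,0,0,0.05,0,0,0],[100,0,0,0,0,0,0],[60,0,0,0,0,0,0],[0,0,0,-1,0,0,0],[0,0,0,-3,0,0,0],[0,0,0,-6,0,0,0],[0,0,0,-9,0,0,0],[0,0,0,-12.5,0,0,0]]])

```text
t: 41.95
tcp_pos: [0.4331, 0.1047, 0.3027]
eef_rot: [[0.059, 0.998, 0.0], [0.998, -0.059, 0.0], [0.0, 0.0, -1.0]]
wrist_force: [0.3, -0.5, 0.1]
gripper_width: 0.0853
grip_force: 0.0
```

```bash
python3 -c "
from h import *
save('scene','sc8',(130,170,330,350),3.3);
go(.445,.25,.32,-3.35)"
```

```text
tcp [0.4337 0.1049 0.3071] t 42.0 shift [14.56  0.29 -1.27] turn [ 0.3  -0.09 -0.01]
```

View pics/sc8.png

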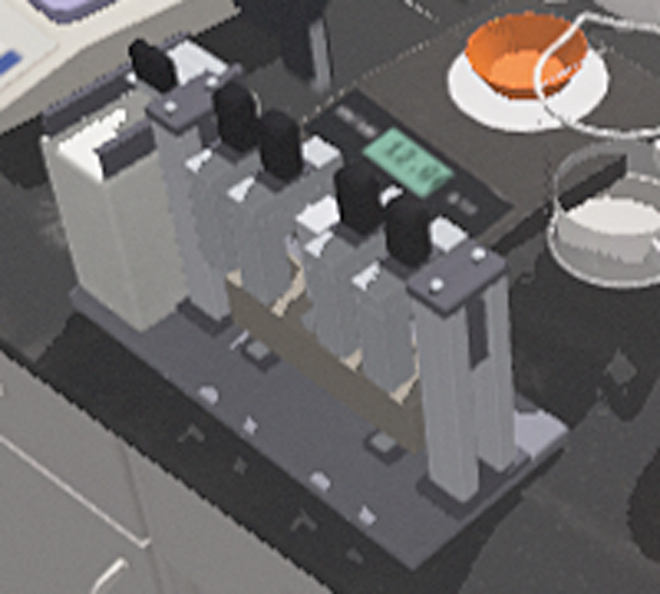

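All four weights hang, two each side of the nose. Next, a look at the catch from above.

Emit:
play_rows(motion=[[[0,4,0,-1,0,0,0],[0,8,0.2,-1.3,0,0,0],[0,12,0.3,-1.3,0,0,0],[0,14,0.3,-1.3,0,0,0],[0,14.6,0.3,-1.3,0,0,0],[0,14.6,0.3,-1.3,0,0,0],[0,14.6,0.3,-1.3,0,0,0],[0,14.6,0.3,-1.3,0,0,0],[0,14.6,0.3,-1.3,0,0,0],[0,14.6,0.3,-1.3,0,0,0]]])

```text
t: 43.25
tcp_pos: [0.4449, 0.2502, 0.3143]
eef_rot: [[0.059, 0.998, 0.0], [0.998, -0.059, 0.0], [0.0, 0.0, -1.0]]
wrist_force: [0.8, -0.4, 0.6]
gripper_width: 0.085
grip_force: 0.0
```

```bash
python3 -c "
from h import *
save('wrist','w4',(200,40,460,255),3)"
```

```text
(no output)
```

View pics/w4.png

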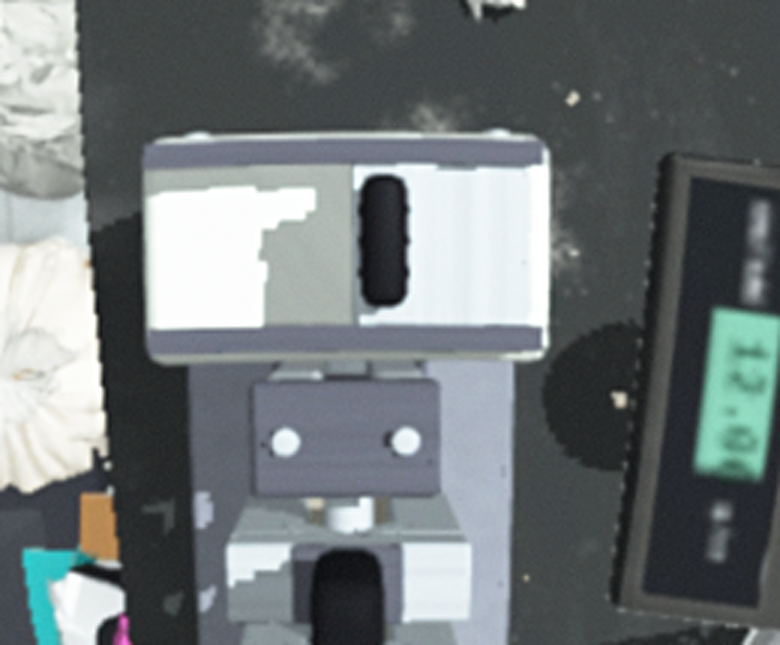

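```bash
python3 -c "
from h import *
st
P=lambda u,v,z:atz('w4',u/3+200,v/3+40,z)
print('grip top c',P(385,240,.182),'ends',P(385,175,.182),P(385,308,.182),'w',P(360,240,.182),P(410,240,.182))
print('unit corners',[P(*c,.142) for c in [(145,140),(550,135),(550,360),(147,360)]])
print('plate L',P(354,245,.157),'R',P(530,245,.157))
s=robot.sense();b=np.array([.4375,.1733]);a=np.radians(-3.35);u=np.array([-np.sin(a),np.cos(a)]);x=np.array([np.cos(a),np.sin(a)])
for n,p in (('g',P(385,240,.182)),): d=p[:2]-b;print(d@x,d@u-.034)
print('unit c',b+.157*u)
"
```

```text
grip top c [0.45442771 0.3306794  0.182     ] ends [0.45535382 0.34672278 0.182     ] [0.45347849 0.31396733 0.182     ] w [0.44838597 0.33101939 0.182     ] [0.46047729 0.33036796 0.182     ]
unit corners [array([0.39027956, 0.36595991, 0.142     ]), array([0.50325521, 0.3604376 , 0.142     ]), array([0.50028198, 0.29618515, 0.142     ]), array([0.38624941, 0.3030559 , 0.142     ])]
plate L [0.44680948 0.33069831 0.157     ] R [0.49360589 0.32867895 0.157     ]
0.007702286194905105 0.12409964973135668
unit c [0.44667433 0.33003172]
```

```bash
python3 -c "
from h import *
go(.4544,.3307,.163,-3.35)"
```

```text
tcp [0.4449 0.2502 0.3143] t 43.3 shift [ 8.09  0.47 15.13] turn [ 0.01 -0.   -0.02]
```

Emit:
play_rows(motion=[[[0,3,0.2,0,0,0,0],[0,6,0.4,0,0,0,0],[0,8.1,0.5,0,0,0,0],[0,8.1,0.5,3,0,0,0],[0,8.1,0.5,7,0,0,0],[0,8.1,0.5,11,0,0,0],[0,8.1,0.5,14,0,0,0],[0,8.1,0.5,15,0,0,0],[80,8.1,0.5,15.1,0,0,0],[120,8.1,0.5,15.1,0,0,0]]], newtons=40)

```text
t: 44.55
tcp_pos: [0.4551, 0.3312, 0.1646]
eef_rot: [[0.059, 0.998, 0.002], [0.998, -0.059, 0.001], [0.001, 0.001, -1.0]]
wrist_force: [0.4, 0.1, -0.4]
gripper_width: 0.0514
grip_force: 0.0
```

Emit:
play_rows(motion=[[[160,0,0,0,0,0,0],[200,0,0,0,0,0,0],[220,0,0,0,0,0,0],[255,0,0,0,0,0,0],[255,0,0,0,0,0,0],[255,0,0,0,0,0,0],[255,0,0,0,0,0,0],[255,0,0,0,0,0,0],[255,0,0,0,0,0,0],[255,0,0,0,0,0,0]]])

```text
t: 45.8
tcp_pos: [0.4549, 0.331, 0.1637]
eef_rot: [[0.059, 0.998, 0.001], [0.998, -0.059, 0.001], [0.001, 0.001, -1.0]]
wrist_force: [0.1, -0.2, 5.7]
gripper_width: 0.0111
grip_force: 41.2
```

Emit:
play_rows(motion=[[[255,0,-0.5,0,0,0,0],[255,0,-1.2,0,0,0,0],[255,0,-2,0,0,0,0],[255,0,-2.8,0,0,0,0],[255,0,-3.5,0,0,0,0],[255,0,-4.2,0,0,0,0],[255,0,-4.7,0,0,0,0],[255,0,-4.9,0,0,0,0],[255,0,-5.05,0,0,0,0],[255,0,-5.1,0,0,0,0]]])

```text
t: 47.05
tcp_pos: [0.4055, 0.3337, 0.1637]
eef_rot: [[0.059, 0.998, 0.004], [0.998, -0.059, -0.0], [-0.0, 0.004, -1.0]]
wrist_force: [11.4, -2.6, 2.7]
gripper_width: 0.0114
grip_force: 40.8
```

The catch reached its stop after 49.5 mm, with 11 N of reaction. Releasing and backing off to see the button.

Emit:
play_rows(motion=[[[200,0,0,0,0,0,0],[140,0,0.1,0,0,0,0],[80,0,0.1,0,0,0,0],[60,0,0.1,-1,0,0,0],[60,0,0.1,-3,0,0,0],[60,0,0.1,-7,0,0,0],[60,0,0.1,-11,0,0,0],[60,-3,2,-15,0,0,0],[60,-7,4,-15,0,0,0],[60,-7,4,-15,0,0,0]]])

```text
t: 48.3
tcp_pos: [0.4404, 0.2599, 0.3145]
eef_rot: [[0.061, 0.998, 0.002], [0.998, -0.061, 0.001], [0.001, 0.002, -1.0]]
wrist_force: [0.2, 1.1, -0.6]
gripper_width: 0.0651
grip_force: 0.0
```

```bash
python3 -c "
from h import *
st();save('wrist','w5',(200,40,460,255),3)"
```

```text
t 48.3
q [0.5332556181563971, 0.04088524717956786, 0.2923931505423306, 1.8205822964465703, -0.000297261614122523, 2.165574865501007]
tcp_pos [0.4404420067293926, 0.2598939449140265, 0.31452481709401114]
eef_rot [[ 0.0615  0.9981  0.0016]
 [ 0.9981 -0.0615  0.0006]
 [ 0.0007  0.0016 -1.    ]]
wrist_force [0.20949703730994557, 1.1486168741133433, -0.6330509391198119]
gripper_width 0.065112998776364
grip_force 0.0
```

View pics/w5.png

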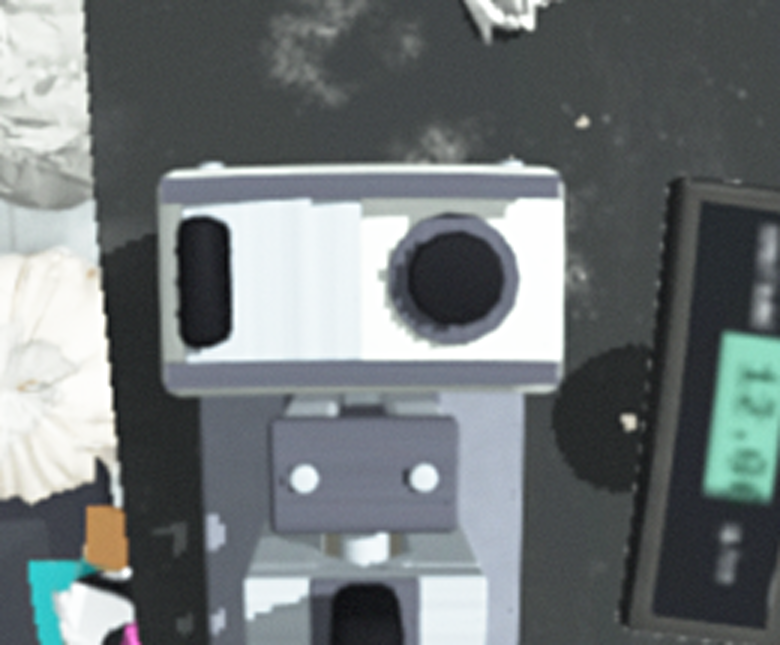

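The catch is fully aside at (204,282) in the crop, and the button is exposed at (456,278) with a collar round it.

```bash
python3 -c "
from h import *
for z in (.142,.150): print(atz('w5',456/3+200,278/3+40,z))
p=atz('w5',456/3+200,278/3+40,.150)
for q in (407,504): print(atz('w5',q/3+200,278/3+40,.150))
go(p[0],p[1],.172,-3.35)"
```

```text
[0.47063125 0.33020481 0.142     ]
[0.46992791 0.3302123  0.15      ]
[0.45659237 0.330867   0.15      ]
[0.48309499 0.32967469 0.15      ]
tcp [0.4399 0.2609 0.314 ] t 48.35 shift [ 7.09  2.56 14.21] turn [ 0.04 -0.04 -0.14]
```

Emit:
play_rows(motion=[[[255,3,1,0,0,0,0],[255,6,2,0,0,0,0],[255,7.1,2.6,0,0,0,0],[255,7.1,2.6,2,0,0,0],[255,7.1,2.6,6,0,0,0],[255,7.1,2.6,10,0,0,0],[255,7.1,2.6,13,0,0,0],[255,7.1,2.6,14.2,0,0,0],[255,7.1,2.6,14.7,0,0,0],[255,7.1,2.6,15,0,0,0]]])

```text
t: 49.6
tcp_pos: [0.47, 0.3313, 0.1642]
eef_rot: [[0.058, 0.998, 0.001], [0.998, -0.058, 0.001], [0.001, 0.001, -1.0]]
wrist_force: [0.1, -0.3, 0.2]
gripper_width: -0.0001
grip_force: 0.0
```

Emit:
play_rows(motion=[[[255,0,0,0.2,0,0,0],[255,0,0,0.4,0,0,0],[255,0,0,0.6,0,0,0],[255,0,0,0.8,0,0,0],[255,0,0,1,0,0,0],[255,0,0,1.1,0,0,0],[255,0,0,1.2,0,0,0],[255,0,0,1.3,0,0,0],[255,0,0,1.4,0,0,0],[255,0,0,1.4,0,0,0]]])

```text
t: 50.85
tcp_pos: [0.4697, 0.331, 0.1493]
eef_rot: [[0.059, 0.998, 0.0], [0.998, -0.059, 0.0], [0.0, 0.0, -1.0]]
wrist_force: [-0.9, -0.5, 3.1]
gripper_width: -0.0002
grip_force: 1.5
```

Emit:
play_rows(motion=[[[255,0,0,0.1,0,0,0],[255,0,0,0.2,0,0,0],[255,0,0,0.3,0,0,0],[255,0,0,0.35,0,0,0],[255,0,0,0.4,0,0,0],[255,0,0,0.45,0,0,0],[255,0,0,0.5,0,0,0],[255,0,0,0.55,0,0,0],[255,0,0,0.6,0,0,0],[255,0,0,0.6,0,0,0]]])

```text
t: 52.1
tcp_pos: [0.4697, 0.331, 0.1432]
eef_rot: [[0.059, 0.998, 0.0], [0.998, -0.059, 0.0], [0.0, 0.0, -1.0]]
wrist_force: [-1.7, -0.1, 3.0]
gripper_width: 0.0001
grip_force: 1.7
```

Emit:
play_rows(motion=[[[255,0,0,0.1,0,0,0],[255,0,0,0.2,0,0,0],[255,0,0,0.3,0,0,0],[255,0,0,0.3,0,0,0],[255,0,0,0.3,0,0,0],[255,0,0,0.3,0,0,0],[255,0,0,0.3,0,0,0],[255,0,0,0.3,0,0,0],[255,0,0,0.3,0,0,0],[255,0,0,0.3,0,0,0]]])

```text
t: 53.35
tcp_pos: [0.4697, 0.3311, 0.1419]
eef_rot: [[0.059, 0.998, 0.001], [0.998, -0.059, 0.001], [0.001, 0.001, -1.0]]
wrist_force: [-3.7, -3.3, 13.9]
gripper_width: -0.0001
grip_force: 7.2
```

```bash
python3 -c "
from h import *
save('scene','sc9')
a=cv2.imread('pics/sc8_full.png')[170:350,130:330];b=cv2.imread('pics/sc9_full.png')[170:350,130:330]
cv2.imwrite('pics/m9.png',np.hstack([cv2.resize(i,None,fx=2,fy=2,interpolation=cv2.INTER_CUBIC) for i in(a,b)]))"
```

```text
(no output)
```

View pics/m9.png

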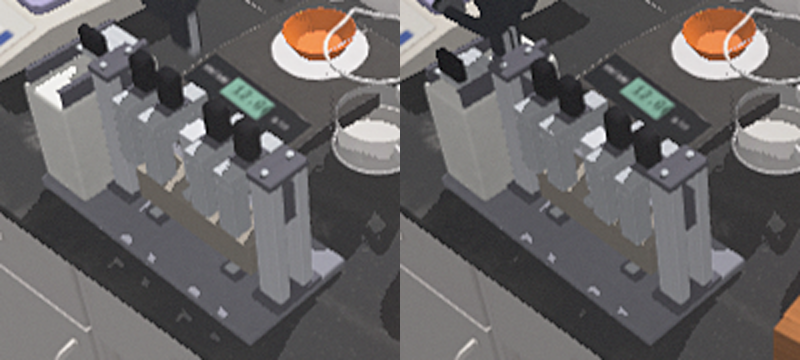

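The weights' grips are already about 4 px lower, so the crosshead is sinking. The case has also been knocked towards the rig, but it stands clear. I'll hold briefly, then retreat.

Emit:
play_rows(motion=[[[255,0,0,0,0,0,0],[255,0,0,0,0,0,0],[255,0,0,0,0,0,0],[255,0,0,0,0,0,0],[255,0,0,0,0,0,0],[255,0,0,0,0,0,0],[255,0,0,0,0,0,0],[255,0,0,0,0,0,0],[255,0,0,0,0,0,0],[255,0,0,0,0,0,0]]])

```text
t: 54.65
tcp_pos: [0.4697, 0.3311, 0.1419]
eef_rot: [[0.059, 0.998, 0.001], [0.998, -0.059, 0.001], [0.001, 0.001, -1.0]]
wrist_force: [-4.3, -3.7, 15.1]
gripper_width: 0.0004
grip_force: 7.2
```

Emit:
play_rows(motion=[[[255,0,0,-0.5,0,0,0],[255,0,0,-2,0,0,0],[255,0,0,-5,0,0,0],[255,0,0,-9,0,0,0],[255,0,0,-13,0,0,0],[255,0,0,-17,0,0,0],[255,0,0,-17,0,0,0],[255,0,0,-17,0,0,0],[255,0,0,-17,0,0,0],[255,0,0,-17,0,0,0]]])

```text
t: 55.9
tcp_pos: [0.4694, 0.3309, 0.3093]
eef_rot: [[0.059, 0.998, -0.001], [0.998, -0.059, -0.001], [-0.001, -0.001, -1.0]]
wrist_force: [-0.4, -0.2, 0.6]
gripper_width: 0.0001
grip_force: 0.0
```

Emit:
play_rows(motion=[[[255,0,0,0,0,0,0],[255,0,0,0,0,0,0],[255,0,0,0,0,0,0],[255,0,0,0,0,0,0],[255,0,0,0,0,0,0],[255,0,0,0,0,0,0],[255,0,0,0,0,0,0],[255,0,0,0,0,0,0],[255,0,0,0,0,0,0],[255,0,0,0,0,0,0]]])

```text
t: 57.15
tcp_pos: [0.4697, 0.331, 0.3102]
eef_rot: [[0.059, 0.998, 0.0], [0.998, -0.059, 0.0], [0.0, 0.0, -1.0]]
wrist_force: [-0.3, 0.2, -0.1]
gripper_width: -0.0002
grip_force: 0.0
```

```bash
python3 -c "
from h import *
save('scene','sc10');save('wrist','w10')
def T(fn,a,b):
  A=cv2.imread(f'pics/{a}_full.png');B=cv2.imread(f'pics/{b}_full.png')
  t=A[190:250,190:265];r=cv2.matchTemplate(B,t,cv2.TM_CCOEFF_NORMED);print(cv2.minMaxLoc(r)[1:4:2],'from (190,190)')
T(0,'sc8','sc9');T(0,'sc8','sc10')
p=np.array([.4393,.2052,.207]);print(proj('sc10',p),proj('sc10',p-[0,0,.01]))
b=cv2.imread('pics/sc10_full.png')[170:445,130:510];cv2.imwrite('pics/m10.png',cv2.resize(b,None,fx=2.1,fy=2.1,interpolation=cv2.INTER_CUBIC))"
```

```text
(0.8349183201789856, (191, 194)) from (190,190)
(0.8341290950775146, (191, 194)) from (190,190)
(np.float64(212.75413800618406), np.float64(204.88329620395038)) (np.float64(213.4447307771181), np.float64(209.19882113844062))
```

View pics/m10.png

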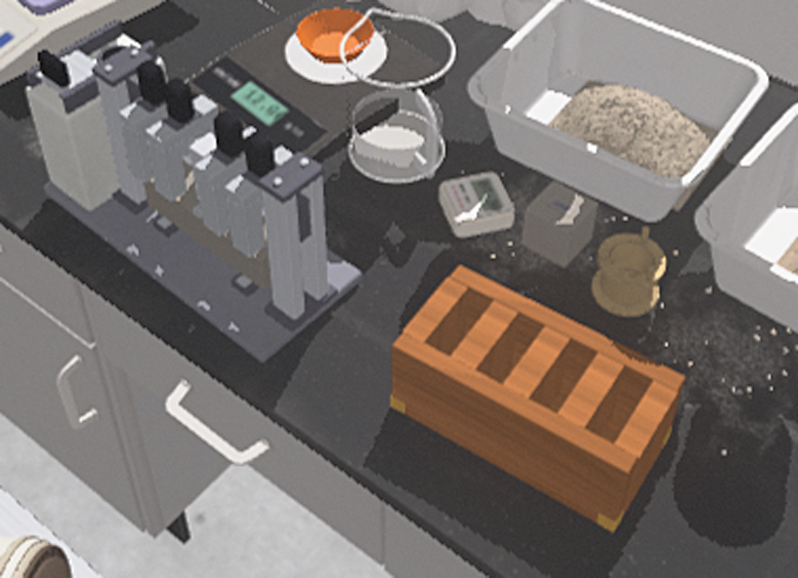

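The crosshead has sunk 4 px, which matches the 4.3 px expected for 10 mm, and has stopped there. All four weights hang with two on each side, the case is empty and the other objects haven't moved. Handing in.

```bash
python3 -c "
from plant import robot
print(robot.hand_in())"
```

```text
the job is handed in; nothing more can be done
None
```

The creep test is running and handed in: all four weights hang on the bar (two each side of the nose), the catch was slid fully aside and then the button pressed, and the crosshead sank about 10 mm onto the prism; late in the run the loose case shifted a few centimetres without the arm near it.

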